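Take up the end float of the skylight winder's shaft

TASK

The drive shaft of the skylight winder slides too far end to end. Without ever forcing it, pull it out and then push it in, feeling for both stops to find how much play it has; then drop over it, in the gap between its collar and the bearing, the one horseshoe spacer that leaves it free but with no more than 5 mm of play. Then pull the shaft out against the spacer and push it back in to feel both stops once more, and leave it pushed in, with the other spacer still in its block and everything else undisturbed.

Things in the scene. Friction and masses are not known exactly. Their poses are not given: they have to be found in the camera images.
- winder: fixed skylight winder: grey base plate 120 mm (x) by 260 mm (y, -155 to +105), 12 mm thick, carrying in a row along its y axis gearbox, bare shaft, collar, bearing, handwheel. Origin on the ledge below the shaft axis and the middle of the bare shaft; z up; +y runs along the shaft from gearbox to handwheel: +y pulls the shaft out, -y pushes it in
- gearbox: aluminium worm gearbox fixed on the winder (same origin and axes): 90 mm wide (x), y -133 to -47 mm, top at 100 mm, with a spindle and lever to 115 mm. The shaft enters through a seal; its inner stop is a fibre thrust face inside, out of sight, at a place that differs from one winder to another
- bearing: grey pedestal bearing of the shaft on the winder (same origin and axes as the winder): 40 mm wide, y from 65 to 90 mm, rounded top of 20 mm radius about the shaft axis. When no spacer is in, the collar meeting its face is the outer stop
- bearing_face (a point): point on the shaft axis in the face of the bearing that looks to the collar; axes as the winder. The shaft axis is 75 mm above the ledge
- shaft: steel shaft, 14 mm thick, level along y, axis 75 mm above the ledge; only slides along its axis, rubs with 1.5 N, stays where left. Carries a dark collar 32 mm wide, 14 mm long, on the bearing's gearbox side, and a black handwheel 108 mm wide, 76 mm beyond the bearing face. Play with no spacer: 6 to 12.5 mm. Stops yield under 0.1 mm/N; felt from 2 N held 0.1 s; over 25 N is forcing it
- shaft_grip (a point): point on the shaft axis in the middle of the bare length between gearbox and collar, where it can be pinched from above across the shaft; the bare length runs at least 36 mm to either side of it; moves with the shaft
- collar_face (a point): point on the shaft axis in the face of the collar that looks to the bearing; moves with the shaft; its distance from bearing_face is the gap (0 when they touch, the whole play when the shaft is pushed fully in)
- spacer_thin: yellow-painted steel horseshoe spacer, 4 mm thick (y), upright in the slot of a pine block: two legs 54 mm long with rounded ends, a 20 mm slot between them open below, 40 mm wide overall (x), bridge up to 70 mm, light plastic grip tab above it 26 mm wide (x), 10 mm thick (y), up to 102 mm. Origin in the middle of the leg ends, z up. About 60 g
- spacer_thin_seat (a point): point of the yellow spacer, 47 mm above its leg ends, that lies on the shaft axis when the spacer hangs fully down on the shaft
- spacer_thin_grip (a point): middle of the pads' place on the yellow spacer's tab, 88 mm above its leg ends (the tab spans 70 to 102 mm)
- spacer_thick: blue-painted steel horseshoe spacer, 8 mm thick, otherwise the same shape, sizes and axes as the yellow one, standing in the other block. About 110 g
- spacer_thick_seat (a point): point of the blue spacer, 47 mm above its leg ends, that lies on the shaft axis when the spacer hangs fully down on the shaft
- spacer_thick_grip (a point): middle of the pads' place on the blue spacer's tab, 88 mm above its leg ends
- block_a: fixed pine block 66 by 36 by 28 mm with a slot 20 mm deep that holds the yellow spacer upright; origin at the middle of its underside
- block_b: fixed pine block 66 by 36 by 28 mm with a slot 20 mm deep that holds the blue spacer upright; origin at the middle of its underside
- pot_basil: terracotta pot of basil, 124 mm wide, pot 110 mm tall, origin under its middle; leave alone
- pot_thyme: terracotta pot of thyme, 112 mm wide, pot 100 mm tall, origin under its middle; leave alone
- pot_chives: terracotta pot of chives, 112 mm wide, pot 100 mm tall, origin under its middle; leave alone
- watering_can: green plastic watering can, 130 mm wide and 180 mm tall, spout along its +y to 190 mm, handle along -y to 125 mm; leave alone
- mister: stainless steel plant mister, 72 mm wide, 193 mm tall; leave alone
- saucer: white ceramic saucer, 140 mm wide, 22 mm tall; leave alone
- dibber: wooden dibber, 216 mm long, lying on the ledge along its x axis; leave alone

How it is judged (in metres and radians):
On the way, in this order (a step that is already met when the one before it is completed fails the run):
1. the shaft is pulled out until the collar is felt on the bearing (contact force between shaft and bearing above 2 N), for 0.1 s.
2. the shaft is pushed in until its inner stop is felt (contact force between shaft and gearbox above 2 N), for 0.1 s.
3. a spacer hangs fully down on the shaft between collar and bearing, let go (((x of spacer_thin_seat in the frame of bearing_face between -0.005 and 0.005 m and z of spacer_thin_seat in the frame of bearing_face between -0.003 and 0.003 m and y of spacer_thin_seat in the frame of bearing_face below -0.001 m and y of spacer_thin_seat in the frame of collar_face above 0.001 m and angle between spacer_thin's own z axis and vertical below 0.2 rad) or (x of spacer_thick_seat in the frame of bearing_face between -0.005 and 0.005 m and z of spacer_thick_seat in the frame of bearing_face between -0.003 and 0.003 m and y of spacer_thick_seat in the frame of bearing_face below -0.001 m and y of spacer_thick_seat in the frame of collar_face above 0.001 m and angle between spacer_thick's own z axis and vertical below 0.2 rad)) and contact force between the fingers and spacer_thin below 0.1 N and contact force between the fingers and spacer_thick below 0.1 N), for 0.2 s.
4. the shaft is pulled out until the collar is felt through the spacer on the bearing (((contact force between spacer_thin and shaft above 2 N and contact force between spacer_thin and bearing above 2 N) or (contact force between spacer_thick and shaft above 2 N and contact force between spacer_thick and bearing above 2 N))), for 0.1 s.
5. the shaft is pushed in until its inner stop is felt, with a spacer that leaves at most 5 mm of play in place (contact force between shaft and gearbox above 2 N and ((x of spacer_thin_seat in the frame of bearing_face between -0.005 and 0.005 m and z of spacer_thin_seat in the frame of bearing_face between -0.003 and 0.003 m and y of spacer_thin_seat in the frame of bearing_face below -0.001 m and y of spacer_thin_seat in the frame of collar_face above 0.001 m and angle between spacer_thin's own z axis and vertical below 0.2 rad and y of collar_face in the frame of bearing_face above -0.0096 m and distance of spacer_thick from where it was at the start of the episode below 0.015 m) or (x of spacer_thick_seat in the frame of bearing_face between -0.005 and 0.005 m and z of spacer_thick_seat in the frame of bearing_face between -0.003 and 0.003 m and y of spacer_thick_seat in the frame of bearing_face below -0.001 m and y of spacer_thick_seat in the frame of collar_face above 0.001 m and angle between spacer_thick's own z axis and vertical below 0.2 rad and distance of spacer_thin from where it was at the start of the episode below 0.015 m))), for 0.1 s.
At the end, for the whole second after the job is handed in: One spacer hangs fully down on the shaft between collar and bearing (5 mm sideways, 3 mm in height, 0.2 rad), let go; the shaft is left pushed in (gap over 5.3 mm with yellow, 8.1 mm with blue); at most 5 mm play is left (yellow: gap under 9.6 mm); the other spacer within 15 mm of its start (((x of spacer_thin_seat in the frame of bearing_face between -0.005 and 0.005 m and z of spacer_thin_seat in the frame of bearing_face between -0.003 and 0.003 m and y of spacer_thin_seat in the frame of bearing_face below -0.001 m and y of spacer_thin_seat in the frame of collar_face above 0.001 m and angle between spacer_thin's own z axis and vertical below 0.2 rad and y of collar_face in the frame of bearing_face above -0.0096 m and distance of spacer_thick from where it was at the start of the episode below 0.015 m) or (x of spacer_thick_seat in the frame of bearing_face between -0.005 and 0.005 m and z of spacer_thick_seat in the frame of bearing_face between -0.003 and 0.003 m and y of spacer_thick_seat in the frame of bearing_face below -0.001 m and y of spacer_thick_seat in the frame of collar_face above 0.001 m and angle between spacer_thick's own z axis and vertical below 0.2 rad and distance of spacer_thin from where it was at the start of the episode below 0.015 m)) and ((y of collar_face in the frame of bearing_face below -0.0053 m and x of spacer_thin_seat in the frame of bearing_face between -0.005 and 0.005 m and z of spacer_thin_seat in the frame of bearing_face between -0.003 and 0.003 m and y of spacer_thin_seat in the frame of bearing_face below -0.001 m and y of spacer_thin_seat in the frame of collar_face above 0.001 m and angle between spacer_thin's own z axis and vertical below 0.2 rad) or (y of collar_face in the frame of bearing_face below -0.0081 m and x of spacer_thick_seat in the frame of bearing_face between -0.005 and 0.005 m and z of spacer_thick_seat in the frame of bearing_face between -0.003 and 0.003 m and y of spacer_thick_seat in the frame of bearing_face below -0.001 m and y of spacer_thick_seat in the frame of collar_face above 0.001 m and angle between spacer_thick's own z axis and vertical below 0.2 rad)) and contact force between the fingers and shaft below 0.1 N and contact force between the fingers and spacer_thin below 0.1 N and contact force between the fingers and spacer_thick below 0.1 N and linear speed of each of shaft, spacer_thin, spacer_thick below 0.01 m/s); the robot touches nothing.
It fails at once if the shaft is forced against a stop: more than 25 N (contact force between shaft and gearbox above 25 N or contact force between shaft and bearing above 25 N).
It fails at once if a spacer is jammed: more than 25 N against collar or bearing (contact force between any of spacer_thin, spacer_thick and shaft above 25 N or contact force between any of spacer_thin, spacer_thick and bearing above 25 N).
It fails at once if a pot, the watering can, the mister, the saucer or the dibber is disturbed (moved more than 20 mm) (distance of any of pot_basil, pot_thyme, pot_chives, watering_can, mister, saucer, dibber from where it was at the start of the episode above 0.02 m).
It also fails if it takes over 72 s, if anything falls off the work surface, if the arm or the gripper's body presses on something with over 40 N, if the wrist force passes 120 N, or if a joint passes its speed limit or range.

ROBOT

A 6-joint arm with a two-finger parallel gripper is mounted at the origin on the work surface. World frame = base frame: x ahead of the robot, y to its left, z up, the work surface at z = 0. Lengths are in mm, angles in rad, forces in N, time in s.
With the tool pointing down it reaches from about 250 to 775 mm from the base axis. Payload 4 kg.
Tool frame: the origin (TCP) lies at the very end of the fingers, on their centre line; the grasp point (between the pads) lies 19 mm behind it (grip_depth is the distance from the TCP to the grasp point, in mm); z points along the fingers, y is the line along which they close (so a half turn about z gives the same grasp; the last joint's range is limited). The gripper opens to 94 mm and grips with 3 to 60 N. Pads are 16 mm wide; open, the fingers measure 119 mm over their backs; the gripper's body (75 mm by 177 mm) begins 78 mm behind the grasp point.
Start: joints at [-1.225, 0.087, 1.371, -0, 1.684, -0.103], TCP at [238.638, -495.555, 181.606] pointing down, gripper open.
Joint ranges: [-3.1, 3.1], [-0.76, 2.03], [0.27, 2.55], [-1.08, 4.22], [0.17, 2.65], [-2.57, 2.57]. Speed limits (rad/s): [2.79, 2.79, 3.14, 3.14, 3.14, 3.14].

INTERFACE

Orientations are given as [roll, pitch, yaw] about the fixed x, y, z axes, in that order (R = Rz(yaw) Ry(pitch) Rx(roll)).
In Python, from cell import sense, capture, calibration, finish_job, grip_depth gives the robot as it stands.
- The arm moves only by the tool step_arm, never from a script. Its arguments are lists of equal length, an entry for each row: "fingers": the opening in per cent of the stroke, from 0 (shut) to 100 (fully open); "linear": the shift along the tool's x, y, z each as a share of 0.1 m, from -1 to 1, a list of three; "rot": the turn, a rotation vector about the tool's x, y, z each as a share of 60 degrees, from -1 to 1, a list of three. A call has 1 to 20 rows; each row is the pose to reach, as a shift and turn from the pose commanded when the call began, along the tool's axes at that moment; what a row does not reach only later rows make up. A row lasts 1/10 s, in which the tool goes at most 50 mm and 8.59 degrees, less where a joint would pass 70% of its speed; a pose out of reach is approached as far as the arm can. A call with a number of a shift or a turn outside -1 to 1 is refused whole. A call with a gripper value outside its range is refused whole. The fingers move at their own pace and stop on an object; "force" is the grip in N (left out, the last holds). Time passes only in rows, so rows that repeat a pose let the fingers close. It gives the time, the measured TCP pose, the force, the opening and the grip force at its end, in the units of the state.
- sense(): the state, without advancing time (a new reading comes with each control period).
- capture(name): name is "scene" or "top" or "wrist"; returns the picture (480x640x3 uint8, blue, green, red); there is no depth.
- calibration(name): a dict with "fx", "fy", "cx", "cy" (pixels), "R" (3x3) and "t" (3): a world point X has camera coordinates R X + t. Camera axes: x right, y down, z forward; pixel columns grow to the right and rows downward; lengths in mm; the calibration is good to about 2 mm. A picture is of the moment at which its call begins: read the wrist's pose just before it. calibration takes no time and is no camera call; for the wrist camera it gives the pose at the moment of the call.
- finish_job(): hands the job in; it is judged then, once.
The state is a dict: "time": time; "joint_pos": joint angles; "dq": joint speeds; "joint_efforts": joint torques, N m; "ee_pos": TCP position; "tool_rot": TCP orientation; "wrist_force": force on the tool from outside, world axes, zero at the start; "torque": the same for the moment, N m; "gripper_width": opening from 0.0 (shut) to 1.0 (fully open); "grasp_force": force on a finger pad.
Only numpy, scipy, OpenCV 4.12 (cv2) and the standard library are available. Lean on these libraries where they do the work, as an engineer would, in place of code of your own. Each camera call takes 0.05 s, during which the arm holds its last target. There are 200 camera calls.

## Working session

There is one attempt and no reset: what is moved stays moved. The work goes in short steps, Python scripts to look and compute and a tool call to move; the robot and the scene stay as the last step left them, time stands still between calls to the robot, and variables do not carry over. Pictures are saved under pics/ and viewed, at most 10 in all, crops included, and the job is handed in when it is done.

Besides the shell and the picture viewer there is one more tool, called after ">>>" by a JSON object that holds its "api" and its "payload". step_arm: Moves the arm, as the interface text tells. Its arguments: {"type":"object","properties":{"fingers":{"type":"array","items":{"type":"number"}},"linear":{"type":"array","items":{"type":"array","items":{"type":"number","minimum":-1,"maximum":1}}},"rot":{"type":"array","items":{"type":"array","items":{"type":"number","minimum":-1,"maximum":1}}},"force":{"type":"number"}},"required":["fingers","linear","rot"]}

```bash
ls; mkdir -p pics
python3 - <<'E'
from cell import *
import cv2
s=sense();print(s, grip_depth)
for n in ("scene","top"):
    cv2.imwrite(f"pics/{n}0.png",capture(n)); c=calibration(n);print(n,c)
E
```

```text
pics
{'time': 0.0, 'joint_pos': array([-1.22510894e+00,  8.79416534e-02,  1.37222013e+00,  1.27289306e-05,
        1.68360513e+00, -1.03076198e-01]), 'dq': array([-0.00046943, -0.0012156 ,  0.00023279, -0.00029521, -0.00022505,
        0.00117703]), 'joint_efforts': array([ 5.96194732e-04, -3.40174198e+01, -3.02434158e+01,  7.17029767e-02,
        3.28429160e-02, -1.71372676e-04]), 'ee_pos': array([ 238.4283978 , -494.97454027,  180.42884891]), 'tool_rot': array([-3.13943124e+00, -2.36301118e-04,  4.48764746e-01]), 'wrist_force': array([ 0.08323081, -0.51330579,  0.54295442]), 'torque': array([ 0.02297616, -0.00143738, -0.00302769]), 'grasp_force': 0.0, 'gripper_width': 0.9992554936048318} 18.8
scene {'fx': 563.3198584205236, 'fy': 563.3198584205236, 'cx': 308.964652852439, 'cy': 234.6479894582037, 'R': array([[-0.85994204,  0.51018607,  0.01448639],
       [ 0.30625698,  0.53849974, -0.7849998 ],
       [-0.40829688, -0.67061778, -0.61932661]]), 't': array([ 447.31194816, -116.95912231, 1786.04557332])}
top {'fx': 458.9495251649483, 'fy': 458.9495251649483, 'cx': 322.0080113186802, 'cy': 235.3246931733127, 'R': array([[ 2.26123703e-02, -9.99739249e-01,  3.18035621e-03],
       [-9.88624482e-01, -2.28338934e-02, -1.48661520e-01],
       [ 1.48695377e-01,  2.17411348e-04, -9.88883025e-01]]), 't': array([   5.58597239,  528.73255801, 1266.0534766 ])}
```

View pics/scene0.png

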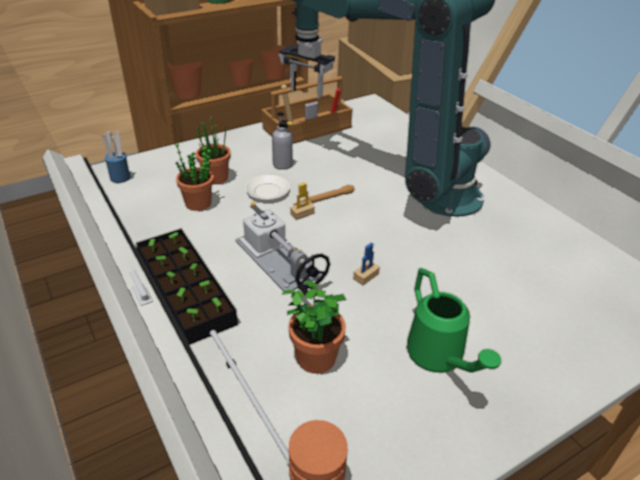

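View pics/top0.png

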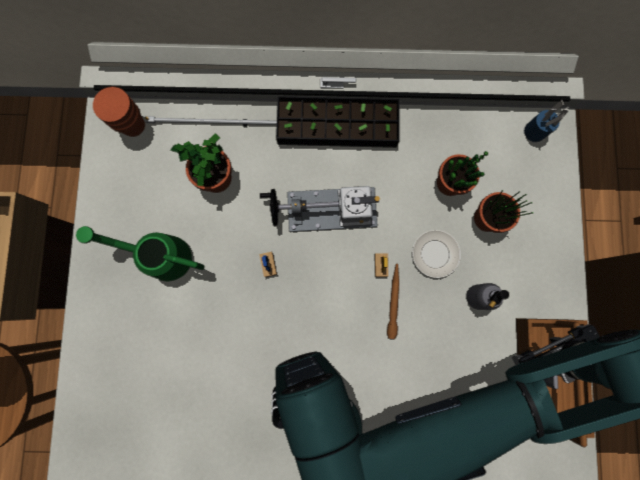

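The scene view shows the winder in the middle. In the top view it is at about (330,208) with the handwheel to the left at (274,207), yellow in its block at (382,264) and blue at (268,264). I'll enlarge this area.

```bash
cat > h.py <<'E'
import numpy as np, cv2
from cell import *
def pix(name,u,v,z,c=None):
    c=c or calibration(name); d=c['R'].T@np.array([(u-c['cx'])/c['fx'],(v-c['cy'])/c['fy'],1.])
    o=-c['R'].T@c['t']; return o+d*(z-o[2])/d[2]
def proj(name,X,c=None):
    c=c or calibration(name); q=c['R']@np.asarray(X,float)+c['t']; return np.array([c['fx']*q[0]/q[2]+c['cx'],c['fy']*q[1]/q[2]+c['cy']])
E
python3 - <<'E'
import cv2
im=cv2.imread('pics/top0.png')[170:290,245:405]
cv2.imwrite('pics/crop0.png',cv2.resize(im,None,fx=5,fy=5,interpolation=cv2.INTER_CUBIC))
E
```

```text
(no output)
```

View pics/crop0.png

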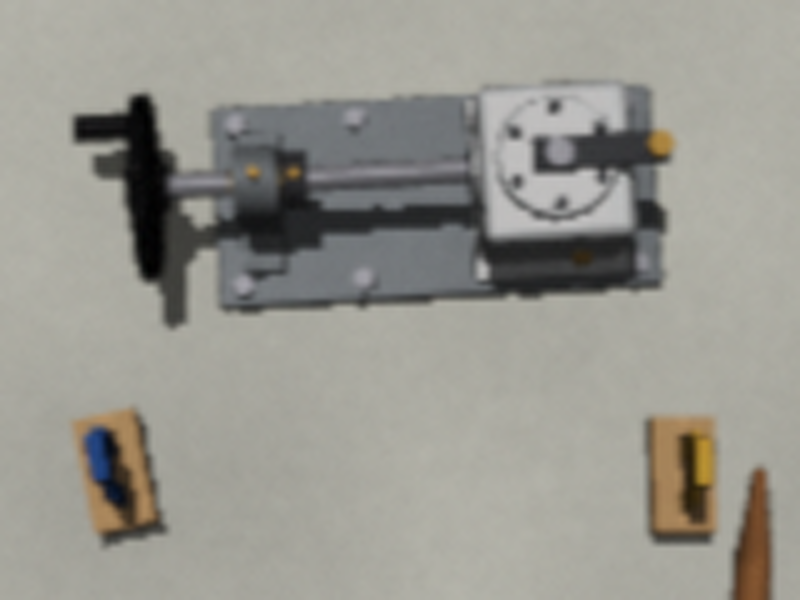

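The crop (5x, offset 245,170) shows the plate corners at (212,107), (650,88), (662,286), (220,306), and the shaft line from (180,184) to (468,170). Blue block corners are (72,422), (137,407), (160,525), (103,537). Yellow block corners are (650,417), (716,417), (716,535), (652,537).

Run:
```python
from h import *
np.set_printoptions(precision=1,suppress=True)
c=calibration('top')
P=lambda a,z:np.array([pix('top',u/5+245-.4,v/5+170-.4,z,c) for u,v in a])
pl=P([(212,107),(650,88),(662,286),(220,306)],12);print(pl)
b=(pl[0]+pl[3]-pl[1]-pl[2])[:2];yaw=np.arctan2(b[1],b[0])-np.pi/2
R=np.array([[np.cos(yaw),-np.sin(yaw)],[np.sin(yaw),np.cos(yaw)]])
o=pl[:,:2].mean(0)+R@[0,25];print('winder',o,'yaw',yaw, 'sides',np.linalg.norm(pl[0]-pl[1]),np.linalg.norm(pl[0]-pl[3]))
sh=P([(180,184),(468,170)],80);print('shaft in winder',(sh[:,:2]-o)@R, 'yaw',np.arctan2(*(sh[0]-sh[1])[1::-1])-np.pi/2)
for n,q,t in(('blue',[(72,422),(137,407),(160,525),(103,537)],[(85,432),(106,428),(118,474),(97,480)]),('yel',[(650,417),(716,417),(716,535),(652,537)],[(693,434),(711,433),(711,486),(694,487)])):
    p=P(q,28);e=(p[0]+p[1]-p[2]-p[3]);print(n,p[:,:2].mean(0),'longaxis',np.arctan2(e[1],e[0]),np.linalg.norm(p[0]-p[1]),np.linalg.norm(p[0]-p[3]))
    t=P(t,102+8);e=(t[0]+t[1]-t[2]-t[3]);print(' tab',t.mean(0),np.arctan2(e[1],e[0]),np.linalg.norm(t[0]-t[1]),np.linalg.norm(t[0]-t[3]))
```

```text
[[ 662.3  123.8   12. ]
 [ 679.9 -134.3   12. ]
 [ 561.4 -142.    12. ]
 [ 543.7  115.1   12. ]]
winder [610.1  15.6] yaw 0.06843709994762981 sides 258.749358061773 118.94791901417094
shaft in winder [[ -0.9 119.4]
 [ -0.2 -41.1]] yaw 0.0729318403912318
blue [444.  168.7] longaxis 0.26632678958577927 37.908354317884644 68.08963573865678
 tab [447.  168.4 110. ] 0.28909939432205267 11.37626252807429 26.573372112411853
yel [ 449.2 -152.8] longaxis 0.011811429394906352 37.69781840945868 68.34655908232908
 tab [ 450.9 -152.1  110. ] 0.01159838186457266 9.650222716029024 28.348096185124174
```

```bash
cat >> h.py <<'E'
def plan(p0,y0,p1,y1):
    "calls (linear, rotz) from pose p0,yaw y0 to p1,y1, tool straight down; yaw turned evenly"
    p0,p1=np.array(p0,float),np.array(p1,float)
    for n in range(1,15):
        L=[];
        for k in range(n):
            yaw=y0+(y1-y0)*k/n; c,s=np.cos(yaw),np.sin(yaw)
            d=(p1-p0)/n; L.append([np.round((c*d[0]+s*d[1])/100,3),np.round((s*d[0]-c*d[1])/100,3),np.round(-d[2]/100,3),np.round(-(y1-y0)/n/np.radians(60),4)])
        L=np.array(L)
        if abs(L).max()<=1: return L
def now():
    s=sense(); return s['ee_pos'],s['tool_rot'][2],s
E
python3 - <<'E'
from h import *
p,y,s=now()
print(plan(p+[0,0,100],y,[570,0,300],.07+np.pi/2))
w=calibration('wrist');print(w['R'],w['t'],-w['R'].T@w['t']-p)
for n,(u,v,z) in dict(mister=(483,297,100),thyme=(500,213,100),chives=(460,175,100),basil=(205,165,100)).items(): print(n,pix('top',u,v,z))
E
```

```text
[[ 0.856  -0.504  -0.032  -0.1897]
 [ 0.938  -0.325  -0.032  -0.1897]
 [ 0.984  -0.133  -0.032  -0.1897]
 [ 0.991   0.064  -0.032  -0.1897]
 [ 0.959   0.258  -0.032  -0.1897]
 [ 0.889   0.442  -0.032  -0.1897]]
[[ 0.43432889 -0.90075207 -0.00203099]
 [-0.8631972  -0.41686269  0.28480887]
 [-0.25738882 -0.12194758 -0.95858217]] [-549.36678777  -29.79359798  393.06905801] [ 75.61665344  35.70142127 203.62743428]
mister [ 363.36404022 -414.33140036  100.        ]
thyme [ 592.33548333 -467.59858801  100.        ]
chives [ 697.05383937 -360.49897916  100.        ]
basil [709.03111059 346.49124082 100.        ]
```

>>> {"api": "step_arm", "payload": {"fingers": [100,100,100], "linear": [[0,0,-1],[0,0,-1],[0,0,-1]], "rot": [[0,0,0],[0,0,0],[0,0,0]]}}

```text
time: 0.4
ee_pos: [239.5, -497.8, 289.6]
tool_rot: [3.128, 0.001, 0.449]
wrist_force: [0.6, -0.2, 0.4]
gripper_width: 1.002
grasp_force: 0.0
```

>>> {"api": "step_arm", "payload": {"fingers": [100,100,100], "linear": [[0.856,-0.504,-0.032],[0.856,-0.504,-0.032],[0.856,-0.504,-0.032]], "rot": [[0,0,-0.19],[0,0,-0.19],[0,0,-0.19]]}}

```text
time: 0.7
ee_pos: [296.5, -409.3, 285.6]
tool_rot: [3.14, -0.002, 0.655]
wrist_force: [0.4, -0.3, -0.3]
gripper_width: 1.0
grasp_force: 0.0
```

>>> {"api": "step_arm", "payload": {"fingers": [100,100,100], "linear": [[0.938,-0.325,-0.032],[0.938,-0.325,-0.032],[0.938,-0.325,-0.032]], "rot": [[0,0,-0.19],[0,0,-0.19],[0,0,-0.19]]}}

```text
time: 1.0
ee_pos: [351.4, -327.0, 288.3]
tool_rot: [3.141, -0.002, 0.854]
wrist_force: [0.4, -0.1, -0.2]
gripper_width: 0.998
grasp_force: 0.0
```

>>> {"api": "step_arm", "payload": {"fingers": [100,100,100], "linear": [[0.984,-0.133,-0.032],[0.984,-0.133,-0.032],[0.984,-0.133,-0.032]], "rot": [[0,0,-0.19],[0,0,-0.19],[0,0,-0.19]]}}

```text
time: 1.3
ee_pos: [406.4, -244.8, 291.0]
tool_rot: [3.141, -0.002, 1.053]
wrist_force: [-0.5, -1.0, -0.3]
gripper_width: 0.999
grasp_force: 0.0
```

>>> {"api": "step_arm", "payload": {"fingers": [100,100,100], "linear": [[0.991,0.064,-0.032],[0.991,0.064,-0.032],[0.991,0.064,-0.032]], "rot": [[0,0,-0.19],[0,0,-0.19],[0,0,-0.19]]}}

```text
time: 1.6
ee_pos: [461.4, -162.7, 293.7]
tool_rot: [-3.141, -0.001, 1.251]
wrist_force: [0.2, 0.0, -0.6]
gripper_width: 1.0
grasp_force: 0.0
```

>>> {"api": "step_arm", "payload": {"fingers": [100,100,100], "linear": [[0.959,0.258,-0.032],[0.959,0.258,-0.032],[0.959,0.258,-0.032]], "rot": [[0,0,-0.19],[0,0,-0.19],[0,0,-0.19]]}}

```text
time: 1.9
ee_pos: [516.4, -80.7, 296.2]
tool_rot: [-3.14, -0.001, 1.448]
wrist_force: [0.4, -1.0, -0.0]
gripper_width: 0.999
grasp_force: 0.0
```

>>> {"api": "step_arm", "payload": {"fingers": [100,100,100,100], "linear": [[0.889,0.442,-0.032],[0.889,0.442,-0.032],[0.889,0.442,-0.032],[0.889,0.442,-0.032]], "rot": [[0,0,-0.19],[0,0,-0.19],[0,0,-0.19],[0,0,-0.19]]}}

```text
time: 2.3
ee_pos: [569.8, -1.9, 299.6]
tool_rot: [-3.139, 0.001, 1.641]
wrist_force: [0.1, 0.2, 0.7]
gripper_width: 1.004
grasp_force: 0.0
```

Run:
```python
from h import *
p,y,s=now();c=calibration('wrist');im=capture('wrist');cv2.imwrite('pics/w1.png',im);np.save('w1.npy',c,allow_pickle=True)
print(p,s['tool_rot'],s['time'],s['wrist_force'])
for n,X in dict(grip=[610,15.6,75],bf=[605.6,80.5,75]).items(): print(n,proj('wrist',X,c))
```

```text
[569.80613545  -1.88941237 299.62991708] [-3.13925540e+00  1.18324563e-03  1.64087342e+00] 2.3 [0.08156773 0.18408942 0.68367691]
grip [357.62959704 182.77474937]
bf [359.56438902 119.56351832]
```

View pics/w1.png

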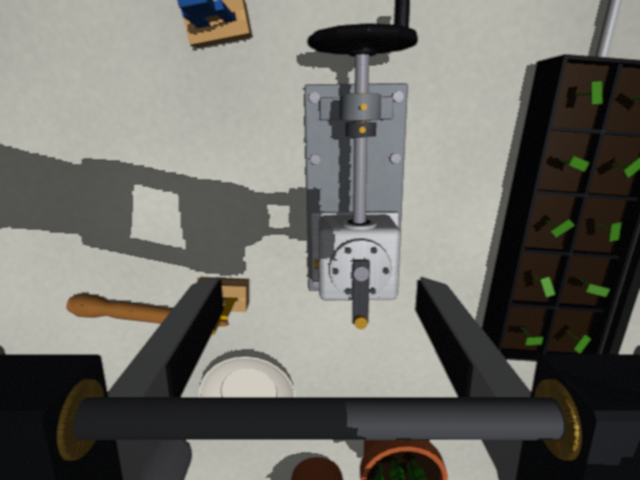

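The wrist view shows the shaft running from (362,60) to (359,215), the collar at (362,130) and the bearing at (362,107). That is about 2 mm in +x from my estimate. I'll go down to pinch it.

>>> {"api": "step_arm", "payload": {"fingers": [100,100,80,80], "linear": [[0.16,0.432,-0.0],[0.16,0.432,0.5],[0.16,0.432,1.0],[0.16,0.432,1.0]], "rot": [[0,0,0],[0,0,0],[0,0,0],[0,0,0]]}}

```text
time: 2.75
ee_pos: [603.0, 16.7, 186.6]
tool_rot: [-3.114, -0.003, 1.639]
wrist_force: [-0.9, -0.5, -2.6]
gripper_width: 0.865
grasp_force: 0.0
```

>>> {"api": "step_arm", "payload": {"fingers": [60,60,60,60], "linear": [[0,0,0.5],[0,0,1.0],[0,0,1.0],[0,0,1.0]], "rot": [[0,0,0],[0,0,0],[0,0,0],[0,0,0]]}}

```text
time: 3.15
ee_pos: [613.0, 17.4, 103.9]
tool_rot: [3.139, 0.001, 1.641]
wrist_force: [1.0, 0.4, 1.3]
gripper_width: 0.602
grasp_force: 0.0
```

>>> {"api": "step_arm", "payload": {"fingers": [50,40,40,40,40], "linear": [[0,0,0.22],[0,0,0.436],[0,0,0.436],[0,0,0.436],[0,0,0.436]], "rot": [[0,0,0],[0,0,0],[0,0,0],[0,0,0],[0,0,0]]}}

```text
time: 3.65
ee_pos: [614.6, 18.4, 61.6]
tool_rot: [3.135, 0.001, 1.642]
wrist_force: [-1.0, 0.6, -0.1]
gripper_width: 0.399
grasp_force: 0.0
```

Run:
```python
from h import *
p,y,s=now();c=calibration('wrist');im=capture('wrist')
cv2.imwrite('pics/w2.png',im[0:480,150:550])
print(p,s['tool_rot'],s['time'],s['wrist_force'])
for n,X in dict(grip=[612,15.6,75],bf=[607.6,80.5,75]).items(): print(n,proj('wrist',X,c)-[150,0])
```

```text
[614.57469433  18.42681803  61.57525418] [3.13455871e+00 1.03424333e-03 1.64231720e+00] 3.65 [-0.95692386  0.55474999 -0.12277415]
grip [162.85359747 290.05474624]
bf [162.86446913 162.47491692]
```

View pics/w2.png

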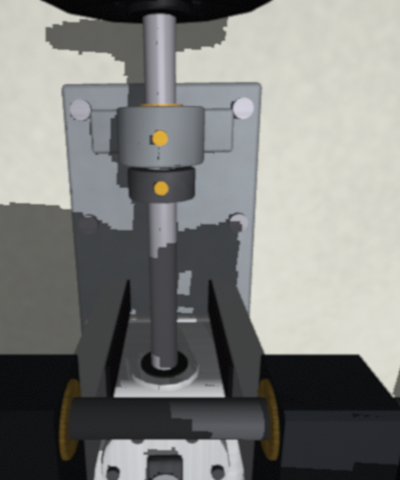

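The crop shows the shaft centred at u≈162, matching x≈612, between the open fingers, with the collar about touching the bearing. I'll centre, lower 5 mm and close gently.

>>> {"api": "step_arm", "payload": {"fingers": [40,40,0,0,0,0,0,0], "force": 15, "linear": [[0,-0.01,0.04],[0,-0.01,0.04],[0,-0.01,0.04],[0,-0.01,0.04],[0,-0.01,0.04],[0,-0.01,0.04],[0,-0.01,0.04],[0,-0.01,0.04]], "rot": [[0,0,0],[0,0,0],[0,0,0],[0,0,0],[0,0,0],[0,0,0],[0,0,0],[0,0,0]]}}

```text
time: 4.5
ee_pos: [611.3, 18.8, 53.1]
tool_rot: [3.14, 0.0, 1.643]
wrist_force: [2.7, 0.3, -1.8]
gripper_width: 0.131
grasp_force: 14.2
```

>>> {"api": "step_arm", "payload": {"fingers": [0,0,0], "linear": [[0.005,0,0],[0.01,0,0],[0.01,0,0]], "rot": [[0,0,0],[0,0,0],[0,0,0]]}}

```text
time: 4.8
ee_pos: [611.3, 19.4, 53.1]
tool_rot: [3.14, 0.001, 1.642]
wrist_force: [5.4, -1.8, -3.0]
gripper_width: 0.126
grasp_force: 14.0
```

>>> {"api": "step_arm", "payload": {"fingers": [0,0,0], "linear": [[0.005,0,0],[0.005,0,0],[0.005,0,0]], "rot": [[0,0,0],[0,0,0],[0,0,0]]}}

```text
time: 5.1
ee_pos: [611.2, 20.1, 53.1]
tool_rot: [3.14, 0.0, 1.643]
wrist_force: [5.5, -0.5, -4.8]
gripper_width: 0.131
grasp_force: 14.0
```

>>> {"api": "step_arm", "payload": {"fingers": [0,0,0], "linear": [[0.005,0,0],[0.01,0,0],[0.01,0,0]], "rot": [[0,0,0],[0,0,0],[0,0,0]]}}

```text
time: 5.4
ee_pos: [611.1, 20.9, 53.2]
tool_rot: [3.14, 0.001, 1.643]
wrist_force: [6.2, -1.6, -3.6]
gripper_width: 0.126
grasp_force: 14.0
```

>>> {"api": "step_arm", "payload": {"fingers": [0,0,0], "linear": [[0.005,0,0],[0.005,0,0],[0.005,0,0]], "rot": [[0,0,0],[0,0,0],[0,0,0]]}}

```text
time: 5.7
ee_pos: [611.1, 20.9, 53.1]
tool_rot: [3.14, 0.002, 1.642]
wrist_force: [5.4, -1.2, -3.6]
gripper_width: 0.135
grasp_force: 13.9
```

>>> {"api": "step_arm", "payload": {"fingers": [0,0,0], "linear": [[0.005,0,0],[0.01,0,0],[0.01,0,0]], "rot": [[0,0,0],[0,0,0],[0,0,0]]}}

```text
time: 6.0
ee_pos: [611.1, 20.9, 53.1]
tool_rot: [3.14, 0.003, 1.642]
wrist_force: [6.3, -4.4, -2.9]
gripper_width: 0.128
grasp_force: 13.9
```

>>> {"api": "step_arm", "payload": {"fingers": [0,0,0], "linear": [[0.005,0,0],[0.005,0,0],[0.005,0,0]], "rot": [[0,0,0],[0,0,0],[0,0,0]]}}

```text
time: 6.3
ee_pos: [611.1, 20.9, 53.1]
tool_rot: [3.14, 0.004, 1.642]
wrist_force: [5.3, -5.0, -4.2]
gripper_width: 0.133
grasp_force: 13.9
```

>>> {"api": "step_arm", "payload": {"fingers": [0,0,0,0], "linear": [[0.005,0,0],[0.01,0,0],[0.01,0,0],[0.01,0,0]], "rot": [[0,0,0],[0,0,0],[0,0,0],[0,0,0]]}}

```text
time: 6.7
ee_pos: [611.1, 20.9, 53.1]
tool_rot: [3.14, 0.006, 1.641]
wrist_force: [6.1, -7.3, -4.2]
gripper_width: 0.127
grasp_force: 13.9
```

Run:
```python
from h import *
p,y,s=now();print(p,s['wrist_force'],s['torque'],s['time'])
```

```text
[611.12327101  20.93088535  53.14559041] [ 6.06973497 -7.26021198 -4.16047192] [-1.44074394 -1.13876951  0.00652803] 6.7
```

Outer stop felt at y=20.9. Now I'll push in.

>>> {"api": "step_arm", "payload": {"fingers": [0,0,0,0,0,0], "linear": [[-0.02,0,0],[-0.04,0,0],[-0.06,0,0],[-0.075,0,0],[-0.075,0,0],[-0.075,0,0]], "rot": [[0,0,0],[0,0,0],[0,0,0],[0,0,0],[0,0,0],[0,0,0]]}}

```text
time: 7.3
ee_pos: [611.4, 17.9, 53.2]
tool_rot: [3.14, -0.002, 1.643]
wrist_force: [4.7, 0.6, -3.4]
gripper_width: 0.13
grasp_force: 14.0
```

>>> {"api": "step_arm", "payload": {"fingers": [0,0,0], "linear": [[-0.005,0,0],[-0.01,0,0],[-0.01,0,0]], "rot": [[0,0,0],[0,0,0],[0,0,0]]}}

```text
time: 7.6
ee_pos: [611.4, 17.2, 53.2]
tool_rot: [3.14, -0.002, 1.643]
wrist_force: [4.8, 2.1, -3.3]
gripper_width: 0.131
grasp_force: 14.0
```

>>> {"api": "step_arm", "payload": {"fingers": [0,0,0], "linear": [[-0.005,0,0],[-0.01,0,0],[-0.01,0,0]], "rot": [[0,0,0],[0,0,0],[0,0,0]]}}

```text
time: 7.9
ee_pos: [611.5, 16.2, 53.1]
tool_rot: [3.14, -0.002, 1.643]
wrist_force: [4.7, 2.2, -3.9]
gripper_width: 0.131
grasp_force: 14.0
```

>>> {"api": "step_arm", "payload": {"fingers": [0,0,0], "linear": [[-0.005,0,0],[-0.01,0,0],[-0.01,0,0]], "rot": [[0,0,0],[0,0,0],[0,0,0]]}}

```text
time: 8.2
ee_pos: [611.6, 15.2, 53.1]
tool_rot: [3.14, -0.002, 1.643]
wrist_force: [4.1, 1.6, -3.8]
gripper_width: 0.128
grasp_force: 14.0
```

>>> {"api": "step_arm", "payload": {"fingers": [0,0,0], "linear": [[-0.005,0,0],[-0.01,0,0],[-0.01,0,0]], "rot": [[0,0,0],[0,0,0],[0,0,0]]}}

```text
time: 8.5
ee_pos: [611.6, 14.2, 53.1]
tool_rot: [3.14, -0.002, 1.643]
wrist_force: [5.4, 1.5, -3.8]
gripper_width: 0.128
grasp_force: 14.0
```

>>> {"api": "step_arm", "payload": {"fingers": [0,0,0], "linear": [[-0.005,0,0],[-0.01,0,0],[-0.01,0,0]], "rot": [[0,0,0],[0,0,0],[0,0,0]]}}

```text
time: 8.8
ee_pos: [611.7, 14.0, 53.1]
tool_rot: [3.14, -0.004, 1.643]
wrist_force: [5.2, 3.4, -2.2]
gripper_width: 0.128
grasp_force: 14.0
```

>>> {"api": "step_arm", "payload": {"fingers": [0,0,0], "linear": [[-0.005,0,0],[-0.01,0,0],[-0.01,0,0]], "rot": [[0,0,0],[0,0,0],[0,0,0]]}}

```text
time: 9.1
ee_pos: [611.7, 14.0, 53.2]
tool_rot: [3.14, -0.005, 1.644]
wrist_force: [4.2, 5.0, -3.1]
gripper_width: 0.13
grasp_force: 14.0
```

Inner stop at y=14.0, so the play is about 6.9 mm. That means yellow (blue would not fit). I'll press a little more, hold, then release and rise.

>>> {"api": "step_arm", "payload": {"fingers": [0,0,0,0], "linear": [[-0.005,0,0],[-0.01,0,0],[-0.01,0,0],[-0.01,0,0]], "rot": [[0,0,0],[0,0,0],[0,0,0],[0,0,0]]}}

```text
time: 9.5
ee_pos: [611.7, 14.0, 53.1]
tool_rot: [3.14, -0.007, 1.644]
wrist_force: [4.5, 6.8, -2.7]
gripper_width: 0.13
grasp_force: 14.1
```

>>> {"api": "step_arm", "payload": {"fingers": [0,0,30,40,40,40,40], "linear": [[0.02,0,0],[0.02,0,0],[0.02,0,0],[0.02,0,0],[0.02,0,0],[0.02,0,0],[0.02,0,0]], "rot": [[0,0,0],[0,0,0],[0,0,0],[0,0,0],[0,0,0],[0,0,0],[0,0,0]]}}

```text
time: 10.2
ee_pos: [610.9, 11.6, 53.2]
tool_rot: [-3.141, 0.0, 1.642]
wrist_force: [-0.5, -0.1, 0.7]
gripper_width: 0.4
grasp_force: 0.0
```

>>> {"api": "step_arm", "payload": {"fingers": [50,50,50,50], "linear": [[0,0,-0.5],[0,0,-1.0],[0,0,-1.0],[0,0,-1.0]], "rot": [[0,0,0],[0,0,0],[0,0,0],[0,0,0]]}}

```text
time: 10.6
ee_pos: [612.3, 11.6, 155.6]
tool_rot: [3.137, 0.001, 1.642]
wrist_force: [-0.3, -0.3, -0.5]
gripper_width: 0.504
grasp_force: 0.0
```

>>> {"api": "step_arm", "payload": {"fingers": [50,50,50,50,50], "linear": [[0,0,-0.5],[0,0,-0.8],[0,0,-0.8],[0,0,-0.8],[0,0,-0.8]], "rot": [[0,0,0],[0,0,0],[0,0,0],[0,0,0],[0,0,0]]}}

```text
time: 11.1
ee_pos: [610.2, 11.8, 230.0]
tool_rot: [-3.136, -0.001, 1.643]
wrist_force: [-0.4, 1.2, 0.1]
gripper_width: 0.502
grasp_force: 0.0
```

Run:
```python
from h import *
p,y,s=now();print(p,s['tool_rot'],s['wrist_force'],s['time'])
print(plan(p,y,[451,-152,p[2]-40],.012))
```

```text
[610.16077952  11.78127727 230.01429813] [-3.13639291e+00 -6.56371028e-04  1.64254054e+00] [-0.38737411  1.22603183  0.06212061] 11.1
[[-0.507 -0.568  0.133  0.519]
 [-0.727 -0.224  0.133  0.519]
 [-0.739  0.184  0.133  0.519]]
```

>>> {"api": "step_arm", "payload": {"fingers": [50,50,50,50,50], "linear": [[-0.507,-0.568,0.133],[-0.507,-0.568,0.133],[-0.507,-0.568,0.133],[-0.507,-0.568,0.133],[-0.507,-0.568,0.133]], "rot": [[0,0,0.519],[0,0,0.519],[0,0,0.519],[0,0,0.519],[0,0,0.519]]}}

```text
time: 11.6
ee_pos: [557.0, -43.0, 217.4]
tool_rot: [-3.137, 0.001, 1.099]
wrist_force: [0.7, -1.2, 0.2]
gripper_width: 0.499
grasp_force: 0.0
```

>>> {"api": "step_arm", "payload": {"fingers": [50,50,50,50,50], "linear": [[-0.727,-0.224,0.133],[-0.727,-0.224,0.133],[-0.727,-0.224,0.133],[-0.727,-0.224,0.133],[-0.727,-0.224,0.133]], "rot": [[0,0,0.519],[0,0,0.519],[0,0,0.519],[0,0,0.519],[0,0,0.519]]}}

```text
time: 12.1
ee_pos: [504.6, -97.4, 205.1]
tool_rot: [-3.14, 0.002, 0.557]
wrist_force: [0.6, 0.7, -1.3]
gripper_width: 0.5
grasp_force: 0.0
```

>>> {"api": "step_arm", "payload": {"fingers": [50,50,50,50,50,50], "linear": [[-0.739,0.184,0.133],[-0.739,0.184,0.133],[-0.739,0.184,0.133],[-0.739,0.184,0.133],[-0.739,0.184,0.133],[-0.739,0.184,0.133]], "rot": [[0,0,0.519],[0,0,0.519],[0,0,0.519],[0,0,0.519],[0,0,0.519],[0,0,0.519]]}}

```text
time: 12.7
ee_pos: [452.1, -151.8, 192.7]
tool_rot: [-3.141, 0.001, 0.017]
wrist_force: [-0.0, 0.5, -0.1]
gripper_width: 0.504
grasp_force: 0.0
```

Run:
```python
from h import *
p,y,s=now();c=calibration('wrist');im=capture('wrist');np.save('w3.npy',c,allow_pickle=True)
print(p,s['tool_rot'],s['time'])
a=proj('wrist',[451,-152,110],c);u,v=np.clip(a.astype(int),[100,75],[540,405]);print(a,u,v)
cv2.imwrite('pics/w3.png',cv2.resize(im[v-75:v+75,u-100:u+100],None,fx=4,fy=4,interpolation=cv2.INTER_CUBIC))
```

```text
[ 452.11237417 -151.81575832  192.71903161] [-3.14119331e+00  9.49317339e-04  1.65543964e-02] 12.7
[318.99658787 234.93979678] 318 234
```

View pics/w3.png

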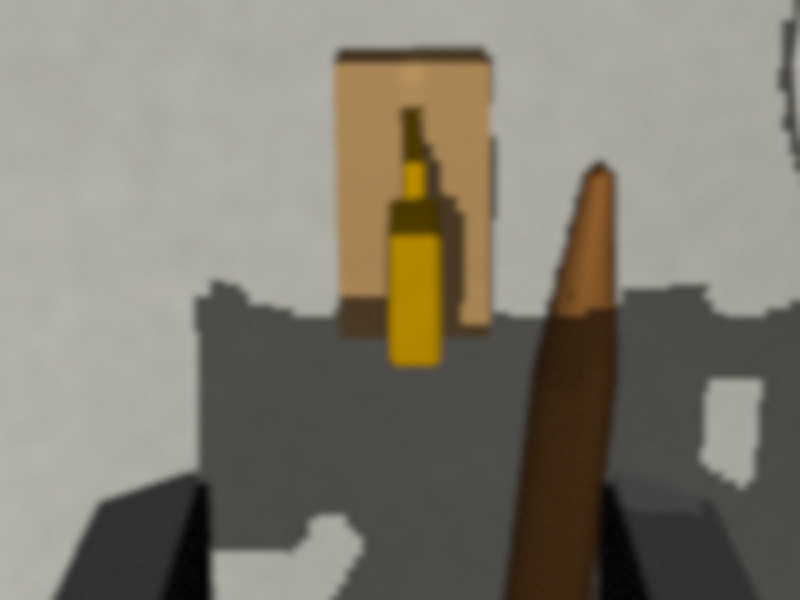

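The crop shows the yellow tab's top face at crop u 388–442, v 235–367, squarely aligned with the camera.

Run:
```python
from h import *
c=np.load('w3.npy',allow_pickle=True).item()
for u,v in ((415,235),(415,367),(415,301)): print(pix('wrist',218+u/4-.4,159+v/4-.4,110,c))
```

```text
[ 464.50414037 -153.4978268   110.        ]
[ 438.93249747 -153.97789518  110.        ]
[ 451.87499001 -153.73491973  110.        ]
```

>>> {"api": "step_arm", "payload": {"fingers": [50,50,50,50,50], "linear": [[0,0.019,0.4],[0,0.019,0.7],[0,0.019,0.9],[0,0.019,0.9],[0,0.019,0.9]], "rot": [[0,0,0],[0,0,0],[0,0,0],[0,0,0],[0,0,0]]}}

```text
time: 13.25
ee_pos: [452.4, -153.8, 103.5]
tool_rot: [-3.142, 0.0, 0.014]
wrist_force: [0.3, 0.3, 0.4]
gripper_width: 0.497
grasp_force: 0.0
```

>>> {"api": "step_arm", "payload": {"fingers": [50,50,50,50], "linear": [[0,0,0.1],[0,0,0.227],[0,0,0.227],[0,0,0.227]], "rot": [[0,0,0],[0,0,0],[0,0,0],[0,0,0]]}}

```text
time: 13.65
ee_pos: [451.9, -153.9, 80.2]
tool_rot: [-3.141, 0.001, 0.012]
wrist_force: [-0.2, -0.4, 0.8]
gripper_width: 0.501
grasp_force: 0.0
```

>>> {"api": "step_arm", "payload": {"fingers": [0,0,0,0,0,0,0,0], "force": 25, "linear": [[0,0,0],[0,0,0],[0,0,0],[0,0,0],[0,0,0],[0,0,0],[0,0,0],[0,0,0]], "rot": [[0,0,0],[0,0,0],[0,0,0],[0,0,0],[0,0,0],[0,0,0],[0,0,0],[0,0,0]]}}

```text
time: 14.45
ee_pos: [452.3, -154.0, 80.7]
tool_rot: [3.141, -0.0, 0.012]
wrist_force: [0.3, 0.0, 0.4]
gripper_width: 0.098
grasp_force: 25.0
```

>>> {"api": "step_arm", "payload": {"fingers": [0,0,0,0,0,0], "linear": [[0,0,-0.15],[0,0,-0.3],[0,0,-0.7],[0,0,-1],[0,0,-1],[0,0,-1]], "rot": [[0,0,0],[0,0,0],[0,0,0],[0,0,0],[0,0,0],[0,0,0]]}}

```text
time: 15.05
ee_pos: [452.3, -154.0, 180.5]
tool_rot: [3.141, -0.001, 0.012]
wrist_force: [0.3, 0.7, -1.1]
gripper_width: 0.1
grasp_force: 25.0
```

>>> {"api": "step_arm", "payload": {"fingers": [0,0,0,0,0], "linear": [[0,0,-0.4],[0,0,-0.5],[0,0,-0.5],[0,0,-0.5],[0,0,-0.5]], "rot": [[0,0,0],[0,0,0],[0,0,0],[0,0,0],[0,0,0]]}}

```text
time: 15.55
ee_pos: [451.5, -153.7, 228.6]
tool_rot: [-3.14, 0.003, 0.012]
wrist_force: [-1.1, 0.9, -1.1]
gripper_width: 0.103
grasp_force: 25.0
```

Run:
```python
from h import *
p,y,s=now();print(p,s['tool_rot'],s['wrist_force'],s['gripper_width'],s['time'])
print(plan(p,y,[607.2,77,p[2]],.07))
```

```text
[ 451.53890549 -153.67332578  228.59492505] [-3.14023523e+00  2.82627492e-03  1.21359233e-02] [-1.1082868   0.91333027 -1.10229338] 0.10266389626094136 15.55
[[ 0.528  -0.763  -0.     -0.0184]
 [ 0.543  -0.752  -0.     -0.0184]
 [ 0.557  -0.742  -0.     -0.0184]]
```

>>> {"api": "step_arm", "payload": {"fingers": [0,0,0,0], "linear": [[0.25,-0.36,0],[0.528,-0.763,0],[0.528,-0.763,0],[0.528,-0.763,0]], "rot": [[0,0,-0.0184],[0,0,-0.0184],[0,0,-0.0184],[0,0,-0.0184]]}}

```text
time: 15.95
ee_pos: [503.7, -76.3, 229.0]
tool_rot: [-3.141, 0.003, 0.034]
wrist_force: [0.2, -0.4, -1.6]
gripper_width: 0.1
grasp_force: 25.0
```

>>> {"api": "step_arm", "payload": {"fingers": [0,0,0,0], "linear": [[0.27,-0.37,0],[0.543,-0.752,0],[0.543,-0.752,0],[0.543,-0.752,0]], "rot": [[0,0,-0.0184],[0,0,-0.0184],[0,0,-0.0184],[0,0,-0.0184]]}}

```text
time: 16.35
ee_pos: [555.5, -0.9, 229.6]
tool_rot: [3.141, 0.002, 0.051]
wrist_force: [-0.7, -0.4, -1.1]
gripper_width: 0.102
grasp_force: 25.0
```

>>> {"api": "step_arm", "payload": {"fingers": [0,0,0,0,0,0], "linear": [[0.27,-0.37,0],[0.557,-0.742,0],[0.557,-0.742,0],[0.557,-0.742,0],[0.557,-0.742,0],[0.557,-0.742,0]], "rot": [[0,0,-0.0184],[0,0,-0.0184],[0,0,-0.0184],[0,0,-0.0184],[0,0,-0.0184],[0,0,-0.0184]]}}

```text
time: 16.95
ee_pos: [607.3, 74.9, 231.3]
tool_rot: [3.141, -0.001, 0.068]
wrist_force: [0.7, -0.8, -1.0]
gripper_width: 0.103
grasp_force: 25.0
```

>>> {"api": "step_arm", "payload": {"fingers": [0,0,0,0,0], "linear": [[0,0,0.2],[0,0,0.3],[0,0,0.3],[0,0,0.3],[0,0,0.3]], "rot": [[0,0,0],[0,0,0],[0,0,0],[0,0,0],[0,0,0]]}}

```text
time: 17.45
ee_pos: [608.2, 76.5, 201.6]
tool_rot: [3.141, -0.002, 0.07]
wrist_force: [0.8, -0.0, -0.4]
gripper_width: 0.104
grasp_force: 25.0
```

Run:
```python
from h import *
p,y,s=now();c=calibration('wrist');im=capture('wrist');cv2.imwrite('pics/w4full.png',im);np.save('w4.npy',c,allow_pickle=True)
print(p,s['tool_rot'],s['time'],s['gripper_width'])
a=proj('wrist',[607.2,77,91],c);print(a, 'tab',proj('wrist',p+[0,0,20],c),'leg',proj('wrist',p-[0,0,72],c))
u0,v0=220,120
cv2.imwrite('pics/w4.png',cv2.resize(im[v0:v0+150,u0:u0+200],None,fx=4,fy=4,interpolation=cv2.INTER_CUBIC))
```

```text
[608.17586751  76.54518216 201.61141899] [ 3.14140743e+00 -1.61040420e-03  6.96644450e-02] 17.45 0.10442327647658013
[318.03173769 225.2792391 ] tab [318.61845294 291.44032919] leg [318.66387412 237.95472012]
```

View pics/w4.png

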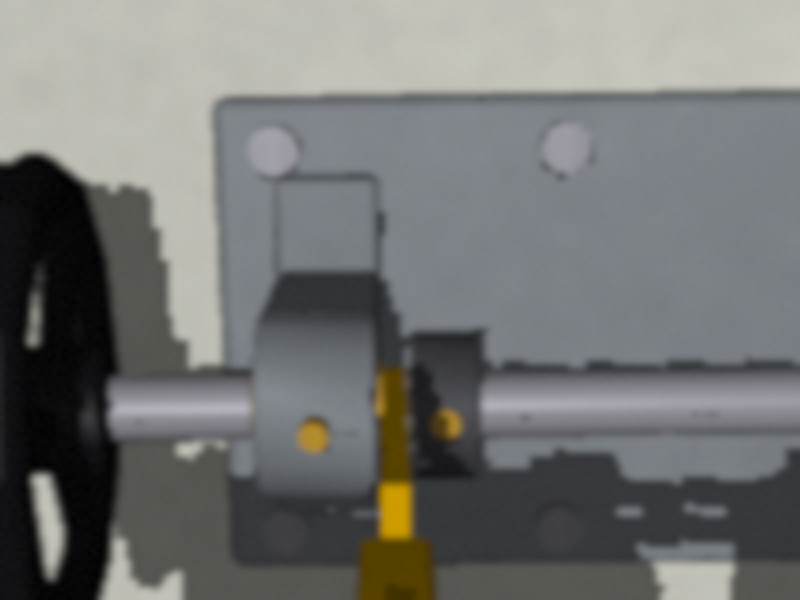

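The crop shows the yellow spacer's bridge at u 379–412. The gap lies between the bearing edge (u≈378) and the collar edge (u≈413), so they are aligned in y. The shaft runs about 0.014 rad off the image row, so I'll turn slightly and lower to just above the collar.

>>> {"api": "step_arm", "payload": {"fingers": [0,0,0,0,0,0], "linear": [[0,0,0.1],[0,0,0.2],[0,0,0.29],[0,0,0.29],[0,0,0.29],[0,0,0.29]], "rot": [[0,0,-0.0095],[0,0,-0.0095],[0,0,-0.0095],[0,0,-0.0095],[0,0,-0.0095],[0,0,-0.0095]]}}

```text
time: 18.1
ee_pos: [608.1, 76.7, 171.9]
tool_rot: [3.141, -0.001, 0.08]
wrist_force: [-0.4, 0.3, -0.2]
gripper_width: 0.099
grasp_force: 25.0
```

Run:
```python
from h import *
p,y,s=now();c=calibration('wrist');im=capture('wrist');cv2.imwrite('pics/w5full.png',im);np.save('w5.npy',c,allow_pickle=True)
print(p,s['tool_rot'],s['time'],s['gripper_width'])
print('tab',proj('wrist',p+[0,0,20],c),'leg',proj('wrist',p-[0,0,72],c))
c4=np.load('w4.npy',allow_pickle=True).item()
print('shaft x', pix('wrist',220+395/4-.4,120+405/4-.4,76,c4))
u0,v0=220,100
cv2.imwrite('pics/w5.png',cv2.resize(im[v0:v0+150,u0:u0+200],None,fx=4,fy=4,interpolation=cv2.INTER_CUBIC))
```

```text
[608.05246569  76.72556219 171.90690378] [ 3.14147366e+00 -6.36357635e-04  7.98769036e-02] 18.1 0.09873782793920091
tab [318.65414344 291.48514664] leg [318.69681459 237.87231927]
shaft x [607.0746274   76.74755745  76.        ]
```

View pics/w5.png

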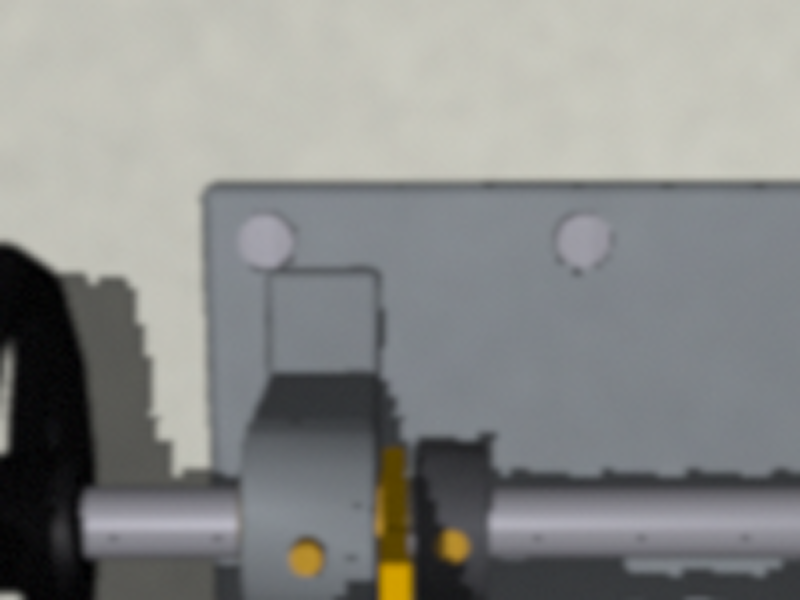

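In this crop the gap spans u 378–417 and the spacer is centred at about 395, so it is about 0.4 mm toward the bearing. The edges are now level. I'll correct by a fraction of a mm and start inserting.

>>> {"api": "step_arm", "payload": {"fingers": [0,0,0,0,0,0], "linear": [[-0.005,0.004,0],[-0.005,0.004,0.05],[-0.005,0.004,0.1],[-0.005,0.004,0.15],[-0.005,0.004,0.2],[-0.005,0.004,0.2]], "rot": [[0,0,0],[0,0,0],[0,0,0],[0,0,0],[0,0,0],[0,0,0]]}}

```text
time: 18.75
ee_pos: [606.7, 76.3, 150.1]
tool_rot: [-3.142, 0.002, 0.08]
wrist_force: [0.0, -0.9, -0.6]
gripper_width: 0.099
grasp_force: 25.0
```

>>> {"api": "step_arm", "payload": {"fingers": [0,0,0,0], "linear": [[0,0,0.05],[0,0,0.1],[0,0,0.1],[0,0,0.1]], "rot": [[0,0,0],[0,0,0],[0,0,0],[0,0,0]]}}

```text
time: 19.15
ee_pos: [607.3, 76.3, 141.3]
tool_rot: [3.142, 0.0, 0.08]
wrist_force: [-0.4, -0.8, -0.8]
gripper_width: 0.103
grasp_force: 25.0
```

>>> {"api": "step_arm", "payload": {"fingers": [0,0,0,0,0,0], "linear": [[0,0,0.06],[0,0,0.12],[0,0,0.18],[0,0,0.24],[0,0,0.24],[0,0,0.24]], "rot": [[0,0,0],[0,0,0],[0,0,0],[0,0,0],[0,0,0],[0,0,0]]}}

```text
time: 19.75
ee_pos: [607.2, 76.3, 117.2]
tool_rot: [3.142, 0.001, 0.08]
wrist_force: [0.2, -0.8, -0.1]
gripper_width: 0.101
grasp_force: 25.0
```

>>> {"api": "step_arm", "payload": {"fingers": [0,0,0,0,0], "linear": [[0,0,0.05],[0,0,0.1],[0,0,0.12],[0,0,0.12],[0,0,0.12]], "rot": [[0,0,0],[0,0,0],[0,0,0],[0,0,0],[0,0,0]]}}

```text
time: 20.25
ee_pos: [607.4, 76.3, 105.5]
tool_rot: [3.141, 0.0, 0.08]
wrist_force: [0.7, 0.2, -0.9]
gripper_width: 0.099
grasp_force: 25.0
```

>>> {"api": "step_arm", "payload": {"fingers": [0,0,0,0], "linear": [[0,0,0.02],[0,0,0.035],[0,0,0.035],[0,0,0.035]], "rot": [[0,0,0],[0,0,0],[0,0,0],[0,0,0]]}}

```text
time: 20.65
ee_pos: [607.4, 76.2, 102.0]
tool_rot: [3.142, 0.0, 0.08]
wrist_force: [0.1, 0.3, -1.6]
gripper_width: 0.101
grasp_force: 25.0
```

>>> {"api": "step_arm", "payload": {"fingers": [0,0,0], "linear": [[0,0,0.01],[0,0,0.01],[0,0,0.01]], "rot": [[0,0,0],[0,0,0],[0,0,0]]}}

```text
time: 20.95
ee_pos: [607.4, 76.3, 101.1]
tool_rot: [3.142, -0.0, 0.08]
wrist_force: [-0.0, 0.3, -1.0]
gripper_width: 0.1
grasp_force: 25.0
```

Now I'll open gently, pause and rise a little.

>>> {"api": "step_arm", "payload": {"fingers": [12,15,20,25,30,35,35], "linear": [[0,0,0],[0,0,0],[0,0,0],[0,0,0],[0,0,0],[0,0,0],[0,0,0]], "rot": [[0,0,0],[0,0,0],[0,0,0],[0,0,0],[0,0,0],[0,0,0],[0,0,0]]}}

```text
time: 21.65
ee_pos: [607.4, 76.3, 101.1]
tool_rot: [3.141, -0.0, 0.08]
wrist_force: [0.1, -0.1, -0.3]
gripper_width: 0.343
grasp_force: 0.0
```

>>> {"api": "step_arm", "payload": {"fingers": [35,35,35,35,35], "linear": [[0,0,-0.3],[0,0,-0.7],[0,0,-1],[0,0,-1],[0,0,-1]], "rot": [[0,0,0],[0,0,0],[0,0,0],[0,0,0],[0,0,0]]}}

```text
time: 22.15
ee_pos: [607.7, 76.3, 201.6]
tool_rot: [3.141, -0.002, 0.08]
wrist_force: [0.3, 0.2, -0.6]
gripper_width: 0.347
grasp_force: 0.0
```

Run:
```python
from h import *
p,y,s=now();c=calibration('wrist');im=capture('wrist');cv2.imwrite('pics/w6full.png',im);np.save('w6.npy',c,allow_pickle=True)
print(p,s['tool_rot'],s['time'],s['wrist_force'])
print('expect tab top',proj('wrist',[607,76.5,130],c),'shaft',proj('wrist',[607,76.5,75],c))
a=im[120:300,220:420]
cv2.imwrite('pics/w6.png',cv2.resize(a,None,fx=3,fy=3,interpolation=cv2.INTER_CUBIC))
print(plan(p+[0,0,50],y,[611.5,14,p[2]+50],.075+np.pi/2))
```

```text
[607.69864618  76.29626717 201.62125996] [ 3.14142498e+00 -1.63146791e-03  7.98670598e-02] 22.15 [ 0.25642927  0.18482549 -0.62895876]
expect tab top [318.30537843 239.03857385] shaft [318.37762303 220.12006092]
[[-0.006   0.312  -0.     -0.7477]
 [-0.224   0.217  -0.     -0.7477]]
```

View pics/w6.png

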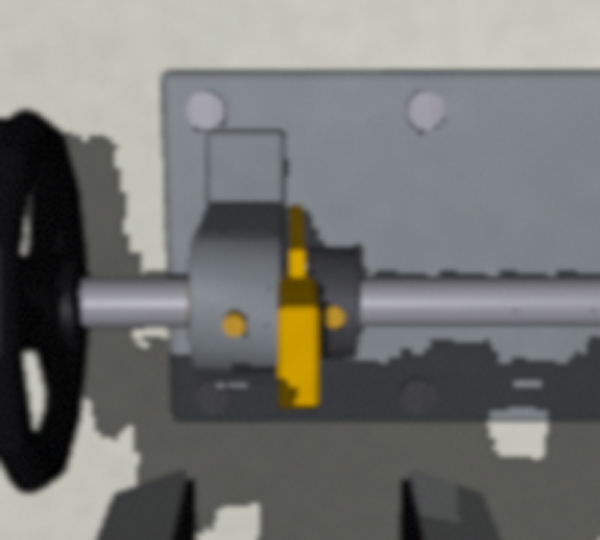

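The crop shows the yellow spacer hanging upright between bearing and collar, with the tab top at crop (298,357) as predicted. I'll go back to pinch the shaft.

>>> {"api": "step_arm", "payload": {"fingers": [50,50,50,50,50,50,50], "linear": [[-0.006,0.312,0],[-0.006,0.312,0],[-0.006,0.312,0],[-0.006,0.312,0],[-0.006,0.312,0],[-0.006,0.312,0],[-0.006,0.312,0]], "rot": [[0,0,-0.7477],[0,0,-0.7477],[0,0,-0.7477],[0,0,-0.7477],[0,0,-0.7477],[0,0,-0.7477],[0,0,-0.7477]]}}

```text
time: 22.9
ee_pos: [608.1, 45.1, 198.2]
tool_rot: [-3.138, 0.003, 0.863]
wrist_force: [-0.0, -0.1, -0.2]
gripper_width: 0.498
grasp_force: 0.0
```

>>> {"api": "step_arm", "payload": {"fingers": [50,50,50,50,50,50,50,50], "linear": [[-0.224,0.217,0],[-0.224,0.217,0],[-0.224,0.217,0],[-0.224,0.217,0],[-0.224,0.217,0],[-0.224,0.217,0],[-0.224,0.217,0],[-0.224,0.217,0]], "rot": [[0,0,-0.7477],[0,0,-0.7477],[0,0,-0.7477],[0,0,-0.7477],[0,0,-0.7477],[0,0,-0.7477],[0,0,-0.7477],[0,0,-0.7477]]}}

```text
time: 23.7
ee_pos: [610.7, 14.1, 199.9]
tool_rot: [-3.14, -0.0, 1.645]
wrist_force: [0.6, 0.6, -0.3]
gripper_width: 0.502
grasp_force: 0.0
```

>>> {"api": "step_arm", "payload": {"fingers": [50,50,50,50], "linear": [[0,0,0.4],[0,0,0.8],[0,0,0.8],[0,0,0.8]], "rot": [[0,0,0],[0,0,0],[0,0,0],[0,0,0]]}}

```text
time: 24.1
ee_pos: [610.6, 14.0, 120.5]
tool_rot: [-3.139, -0.0, 1.645]
wrist_force: [-0.6, 0.7, 0.5]
gripper_width: 0.5
grasp_force: 0.0
```

>>> {"api": "step_arm", "payload": {"fingers": [50,45,40,40,40], "linear": [[0,0.005,0.35],[0,0.005,0.66],[0,0.005,0.66],[0,0.005,0.66],[0,0.005,0.66]], "rot": [[0,0,0],[0,0,0],[0,0,0],[0,0,0],[0,0,0]]}}

```text
time: 24.6
ee_pos: [614.2, 13.9, 59.0]
tool_rot: [3.135, 0.001, 1.646]
wrist_force: [-0.0, 0.4, 0.7]
gripper_width: 0.4
grasp_force: 0.0
```

>>> {"api": "step_arm", "payload": {"fingers": [0,0,0,0,0,0,0], "force": 15, "linear": [[0,0,0],[0,0,0],[0,0,0],[0,0,0],[0,0,0],[0,0,0],[0,0,0]], "rot": [[0,0,0],[0,0,0],[0,0,0],[0,0,0],[0,0,0],[0,0,0],[0,0,0]]}}

```text
time: 25.3
ee_pos: [611.8, 14.0, 55.3]
tool_rot: [3.141, 0.0, 1.646]
wrist_force: [-0.2, 0.3, 1.4]
gripper_width: 0.098
grasp_force: 12.0
```

>>> {"api": "step_arm", "payload": {"fingers": [0,0,0,0], "linear": [[0.005,0,0],[0.01,0,0],[0.015,0,0],[0.015,0,0]], "rot": [[0,0,0],[0,0,0],[0,0,0],[0,0,0]]}}

```text
time: 25.7
ee_pos: [611.7, 15.3, 55.3]
tool_rot: [3.141, 0.0, 1.646]
wrist_force: [-1.1, -1.5, 2.4]
gripper_width: 0.099
grasp_force: 12.3
```

>>> {"api": "step_arm", "payload": {"fingers": [0,0,0,0], "linear": [[0.005,0,0],[0.01,0,0],[0.015,0,0],[0.015,0,0]], "rot": [[0,0,0],[0,0,0],[0,0,0],[0,0,0]]}}

```text
time: 26.1
ee_pos: [611.5, 17.0, 55.3]
tool_rot: [3.141, 0.0, 1.646]
wrist_force: [-0.5, -1.6, 3.2]
gripper_width: 0.096
grasp_force: 12.6
```

>>> {"api": "step_arm", "payload": {"fingers": [0,0,0], "linear": [[0.005,0,0],[0.01,0,0],[0.01,0,0]], "rot": [[0,0,0],[0,0,0],[0,0,0]]}}

```text
time: 26.4
ee_pos: [611.5, 17.1, 55.3]
tool_rot: [3.141, 0.002, 1.646]
wrist_force: [-1.1, -5.4, 4.3]
gripper_width: 0.101
grasp_force: 12.7
```

Spacer felt at 3.1 mm, as expected. I'll add a little, hold, and then push in.

>>> {"api": "step_arm", "payload": {"fingers": [0,0,0,0], "linear": [[0.005,0,0],[0.01,0,0],[0.01,0,0],[0.01,0,0]], "rot": [[0,0,0],[0,0,0],[0,0,0],[0,0,0]]}}

```text
time: 26.8
ee_pos: [611.5, 17.1, 55.3]
tool_rot: [3.141, 0.003, 1.645]
wrist_force: [-0.5, -7.1, 4.1]
gripper_width: 0.1
grasp_force: 12.7
```

>>> {"api": "step_arm", "payload": {"fingers": [0,0,0,0,0], "linear": [[-0.015,0,0],[-0.03,0,0],[-0.045,0,0],[-0.05,0,0],[-0.05,0,0]], "rot": [[0,0,0],[0,0,0],[0,0,0],[0,0,0],[0,0,0]]}}

```text
time: 27.3
ee_pos: [611.7, 15.0, 55.2]
tool_rot: [3.141, -0.001, 1.646]
wrist_force: [-1.4, 1.9, 5.3]
gripper_width: 0.097
grasp_force: 13.1
```

>>> {"api": "step_arm", "payload": {"fingers": [0,0,0], "linear": [[-0.005,0,0],[-0.01,0,0],[-0.01,0,0]], "rot": [[0,0,0],[0,0,0],[0,0,0]]}}

```text
time: 27.6
ee_pos: [611.8, 14.0, 55.2]
tool_rot: [3.141, -0.001, 1.646]
wrist_force: [-2.3, 2.7, 4.6]
gripper_width: 0.1
grasp_force: 13.2
```

>>> {"api": "step_arm", "payload": {"fingers": [0,0,0,0], "linear": [[-0.005,0,0],[-0.01,0,0],[-0.015,0,0],[-0.015,0,0]], "rot": [[0,0,0],[0,0,0],[0,0,0],[0,0,0]]}}

```text
time: 28.0
ee_pos: [611.8, 13.9, 55.2]
tool_rot: [3.141, -0.004, 1.647]
wrist_force: [-1.1, 4.6, 5.1]
gripper_width: 0.101
grasp_force: 13.3
```

>>> {"api": "step_arm", "payload": {"fingers": [0,0,0,0,0], "linear": [[-0.005,0,0],[-0.01,0,0],[-0.01,0,0],[-0.01,0,0],[-0.01,0,0]], "rot": [[0,0,0],[0,0,0],[0,0,0],[0,0,0],[0,0,0]]}}

```text
time: 28.5
ee_pos: [611.8, 13.9, 55.2]
tool_rot: [3.141, -0.005, 1.647]
wrist_force: [-1.5, 6.5, 5.5]
gripper_width: 0.097
grasp_force: 13.4
```

Inner stop felt again at 13.9. I'll ease off, release and rise straight.

>>> {"api": "step_arm", "payload": {"fingers": [0,0,20,35,40,40,40], "linear": [[0.018,0,0],[0.018,0,0],[0.018,0,0],[0.018,0,0],[0.018,0,0],[0.018,0,0],[0.018,0,0]], "rot": [[0,0,0],[0,0,0],[0,0,0],[0,0,0],[0,0,0],[0,0,0],[0,0,0]]}}

```text
time: 29.2
ee_pos: [611.6, 12.1, 54.6]
tool_rot: [-3.141, 0.0, 1.646]
wrist_force: [-0.1, -0.6, 0.8]
gripper_width: 0.399
grasp_force: 0.0
```

>>> {"api": "step_arm", "payload": {"fingers": [45,50,50,50,50], "linear": [[0,0,-0.3],[0,0,-0.7],[0,0,-1],[0,0,-1],[0,0,-1]], "rot": [[0,0,0],[0,0,0],[0,0,0],[0,0,0],[0,0,0]]}}

```text
time: 29.7
ee_pos: [612.2, 12.2, 155.6]
tool_rot: [3.14, 0.0, 1.646]
wrist_force: [0.1, 0.6, -0.4]
gripper_width: 0.5
grasp_force: 0.0
```

>>> {"api": "step_arm", "payload": {"fingers": [50,50,50,50,50,50], "linear": [[0,0,-0.5],[0,0,-1],[0,0,-1],[0,0,-1],[0,0,-1],[0,0,-1]], "rot": [[0,0,0],[0,0,0],[0,0,0],[0,0,0],[0,0,0],[0,0,0]]}}

```text
time: 30.3
ee_pos: [610.8, 12.4, 251.6]
tool_rot: [-3.136, -0.001, 1.646]
wrist_force: [0.3, 0.1, 0.1]
gripper_width: 0.5
grasp_force: 0.0
```

Run:
```python
from h import *
p,y,s=now();im=capture('wrist');c=calibration('wrist');print(p,s['time'],s['wrist_force'])
u,v=proj('wrist',[607,77,90],c).astype(int);print(u,v)
u=max(100,min(540,u));v=max(75,v)
cv2.imwrite('pics/w7.png',cv2.resize(im[v-75:v+75,u-100:u+100],None,fx=4,fy=4,interpolation=cv2.INTER_CUBIC))
```

```text
[610.76803297  12.39363092 251.64016614] 30.3 [0.32532185 0.09918175 0.12251644]
320 138
```

View pics/w7.png

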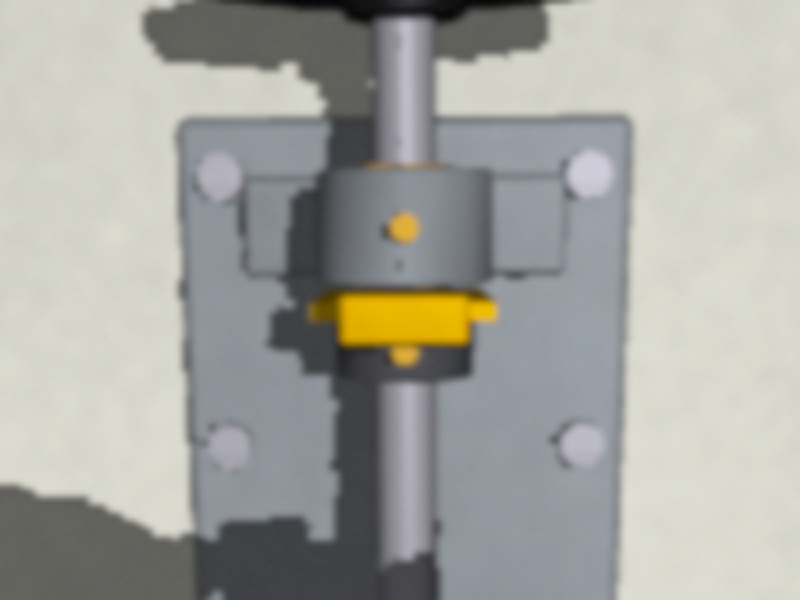

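The last crop shows the yellow spacer upright between bearing and collar, with its tab at (404,318) centred on the shaft at (405,440). The gripper is clear, so I'll hand in.

```bash
python3 -c "
from cell import *
print(finish_job())"
```

```text
the job is handed in; nothing more can be done
None
```

The job is handed in: the shaft had about 6.9 mm of play, I fitted the yellow spacer and felt both stops again (about 3 mm of play left), and the shaft is left pushed in with the blue spacer untouched in its block.

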